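# Trip the annealer's hidden tray catch with the steel pick

### The arm

A 6-joint arm with a two-finger parallel gripper is mounted at the origin on the work surface. World frame = base frame: x ahead of the robot, y to its left, z up, the work surface at z = 0. Lengths are in m, angles in rad, forces in N, time in s.
With the tool pointing down it reaches from about 0.425 to 0.925 m from the base axis. Payload 12.5 kg.
Tool frame: the origin (TCP) lies between the finger pads; the fingertips stand 19 mm ahead of it and the grasp point (between the pads) is the TCP (nose_length is the distance from the TCP to the fingertips, in m); z points along the fingers, y is the line along which they close (so a half turn about z gives the same grasp; the last joint's range is limited). The gripper opens to 85 mm and grips with 20 to 120 N. Pads are 22 mm wide; open, the fingers measure 114 mm over their backs; the gripper's body (76 mm by 85 mm) begins 54 mm behind the grasp point. The pads swing forward as they close: fully open they stand 13 mm farther back than shut.
Start: joints at [1.063, 0.491, 1.559, -0, 1.092, -0.106], TCP at [0.244, 0.575, 0.22] pointing down, gripper open.
Joint ranges: [-3.1, 3.1], [-0.84, 2.19], [0.05, 2.79], [-1.13, 4.28], [0.06, 2.93], [-2.69, 2.69]. Speed limits (rad/s): [2.22, 2.22, 2.79, 3.14, 3.14, 3.14].

### API

Orientations are given as a rotation vector (axis times angle).
In Python, from station import get_obs, grab_frame, finish_job, nose_length gives the robot as it stands.
- The arm moves only by the tool move_arm, never from a script. Its argument "series" is one flat list of numbers, 7 for each row, row after row: the shift along the tool's x, y, z in mm, then the turn, a rotation vector about the tool's x, y, z in degrees, then the gripper's target within -1 to 1 (fully open at 1, half-way at 0, shut at -1). In form: [tx, ty, tz, ax, ay, az, jaw, tx, ty, tz, ax, ay, az, jaw, ...]. A call has 1 to 5 rows; each row shifts and turns the commanded pose from where the row before left it, along the tool's axes as they then stand; what a row does not reach is not made up. A row lasts 1/10 s, in which the tool goes at most 50 mm and 8.59 degrees, less where a joint would pass 70% of its speed; a pose out of reach is approached as far as the arm can. A call is refused whole if a number of a shift passes 50 or a number of a turn 8.59, either way. A call with a gripper value outside its range is refused whole. The fingers move at their own pace and stop on an object; "newtons" is the grip in N (left out, the last holds). Time passes only in rows, so rows that do not move let the fingers close. It gives the time, the measured TCP pose, the force, the opening and the grip force at its end, in the units of the state.
- get_obs(): the state, without advancing time (a new reading comes with each control period).
- grab_frame(name): name is "scene" or "top"; returns a dict with "image" (400x640x3 uint8, red, green, blue), "K" (3x3 intrinsics, pixels), "pose" (4x4, takes a point from camera to world coordinates). Camera axes: x right, y down, z forward; pixel columns grow to the right and rows downward; lengths in m; the calibration is good to about 2 mm. A picture is of the moment at which its call begins. There is no depth.
- finish_job(): hands the job in; it is judged then, once.
The state is a dict: "time": time; "qpos": joint angles; "joint_velocities": joint speeds; "tau": joint torques, N m; "position": TCP position; "eef_rot": TCP orientation; "ft_force": force on the tool from outside, world axes, zero at the start; "moment": the same for the moment, N m; "gripper_width": opening from 0.0 (shut) to 1.0 (fully open); "gripper_force": force on a finger pad.
Only numpy, scipy, OpenCV 4.12 (cv2) and the standard library are available. Lean on these libraries where they do the work, as an engineer would, in place of code of your own. Each camera call takes 0.05 s, during which the arm holds its last target. There are 200 camera calls.

### The job

The bead tray of the bench annealer is held shut by a hidden spring catch. Take the slim square-handled steel pick out of the wooden tool block, push its shaft squarely down the small round hole in the annealer's sloping panel until the catch lets go and the tray springs out, then put the pick back in its empty hole in the block, standing with its collar down on the wood, and let go. Leave the tray out, and do not disturb the other two tools, the jar of rods or the graphite slab.

Things in the scene. Friction and masses are not known exactly. Their poses are not given: they have to be found in the camera images.
- annealer: Bench bead annealer, fixed: grey housing 240 (x) x 220 (y) x 166 mm tall. Origin: centre of its underside; its front faces its own -x (roughly to the robot), z up. The front is upright up to 70 mm, then the panel slopes back at 40 degrees to the flat top. Inside, a flat 30 x 30 mm catch pad lies square behind the panel's hole, its face 34 mm below the outer surface.
- panel: Its sloping aluminium panel, 150 (up the slope) x 220 x 22 mm thick. Origin: centre of the access hole's mouth on the outer surface; z is the hole's axis, straight out of the panel (40 degrees from vertical), x up the slope, y across. Hole 14 mm in diameter, straight through, black rim, 40 mm to the +y side of the panel's middle. Display and two 12 mm high dials on the -y half.
- latch (a joint): Travel of the hidden catch pad along the hole's axis, m: 0 at rest, grows as pushed in, stop at 0.014. Spring about 3 N at first, 6.5 N at the stop, plus a little friction. It lets the tray go at about 0.008 (tip 42 mm below the panel surface; 45 to 47 mm is a sure press) and springs back when the pick is withdrawn.
- tray (a joint): How far the bead tray has come out of the annealer's front, in m: 0 shut, 0.055 fully out (stop). Once the catch lets go a spring drives it out by itself within about half a second, and it stays out.
- tray_front (a point): Centre of the tray's front face, a grey plate 176 wide x 46 mm tall, 33 mm above the table; when shut it is 127 mm in front of the annealer's origin.
- block: Wooden tool block, fixed to the table, 190 (x) x 70 (y) x 90 mm tall; origin: centre of its underside, z up. Three holes in its top, 12 mm in diameter, 84 mm deep, with a 2.5 mm chamfer, at x = -62, 0 and +62 mm, y = 0. Each holds one tool, in any order.
- pick: Steel pick, loose, about 90 g, upright in a hole of the block. Origin: tip of its shaft; z runs towards the handle. Round shaft 6 mm in diameter, z 0 to 80 mm (blunt point, first 5 mm); collar 24 mm in diameter, 80 to 86; slim square handle 14 x 14 mm (sides along x and y), 86 to 156. In the block the collar rests on the wood, tip 10 mm above the table.
- reamer: Reamer, a bystander in another hole of the block: fat round wooden handle 26 mm in diameter, 55 mm tall above the block. Origin: the tip of its shaft, 30 mm above the table.
- paddle: Small paddle, a bystander in another hole of the block: dark flat upright blade 38 wide (its y) x 8 mm thick (its x), top 56 mm above the block. Origin: the tip of its shaft, 30 mm above the table.
- rodjar: Bystander: green glass jar 80 mm in diameter, 110 mm tall, with glass rods standing up to 230 mm. Origin: centre of its underside.
- marver: Bystander: dark graphite slab 100 x 80 x 14 mm lying on the table. Origin: centre of its underside.

How it is judged:
By the outcome, as a careful person would: the job done as asked, in the order asked, and still so for the second after the job is handed in, with the robot touching nothing.
It also fails if it takes over 51 s, if anything falls off the work surface, if the arm or the gripper's body presses on something with over 40 N, if the wrist force passes 120 N, or if a joint passes its speed limit or range.

## Working session

There is one attempt and no reset: what is moved stays moved. The work goes in short steps, Python scripts to look and compute and a tool call to move; the robot and the scene stay as the last step left them, time stands still between calls to the robot, and variables do not carry over. Pictures are saved under pics/ and viewed, at most 10 in all, crops included, and the job is handed in when it is done.

Besides the shell and the picture viewer there is one more tool, called as name(argument=value, ...) on one line, values as JSON. move_arm: Moves the arm, as the interface text tells. Its arguments: {"type":"object","properties":{"series":{"type":"array"},"newtons":{"type":"number"}},"required":["series"]}

```bash
mkdir -p pics; python3 - <<'E'
from station import *
import cv2,numpy as np
o=get_obs();print(o['position'],o['eef_rot'],o['time'],o['gripper_width'],nose_length)
for n in('scene','top'):
    f=grab_frame(n);np.savez(n+'.npz',**f);cv2.imwrite(f'pics/{n}0.png',cv2.resize(f['image'][:,:,::-1],(800,500)));print(f['K'],f['pose'])
E
```

```text
[0.24429841 0.57500116 0.21942112] [-6.26888357e-01 -3.07805660e+00  1.69816182e-03] 0.0 1.0026409193914536 0.019
[[444.89224722   0.         321.24738866]
 [  0.         444.89224722 202.27480796]
 [  0.           0.           1.        ]] [[-0.95572445  0.1787368  -0.23376042  0.83731111]
 [ 0.29407483  0.60855306 -0.73700961  0.84515818]
 [ 0.01052488 -0.77312116 -0.63417103  0.87370655]
 [ 0.          0.          0.          1.        ]]
[[488.78500666   0.         318.62055176]
 [  0.         488.78500666 205.7352614 ]
 [  0.           0.           1.        ]] [[-0.01951727 -0.98102827  0.19287979  0.31536557]
 [-0.99977468  0.01753951 -0.01195623 -0.00304626]
 [ 0.00834639 -0.19306968 -0.98114955  1.31493682]
 [ 0.          0.          0.          1.        ]]
```

View pics/scene0.png

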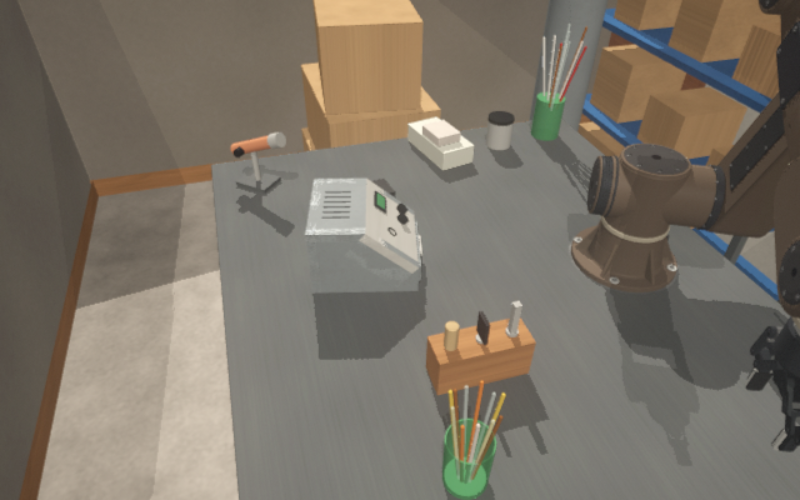

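View pics/top0.png

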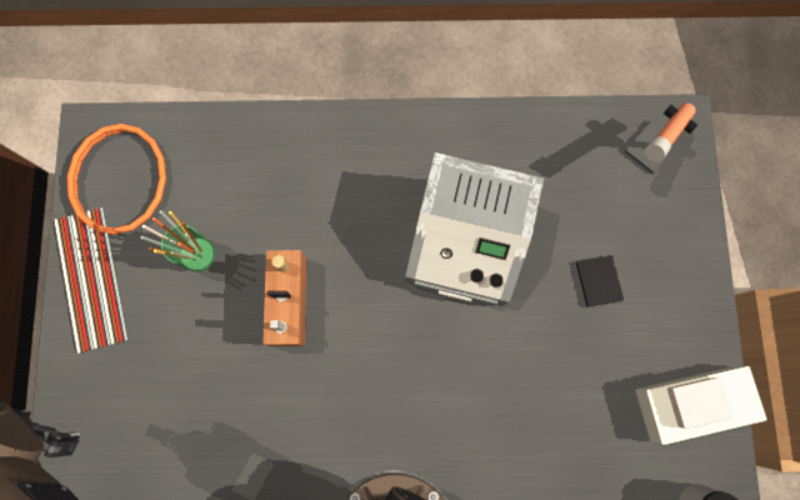

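The scene view shows the block at about (480,350), with the pick at (515,318) as the tool nearest the robot. The access hole is at (392,232). In the top view the pick is at (277,326) and the hole at (446,254). I'll enlarge these areas.

```bash
python3 - <<'E'
import cv2,numpy as np
s=np.load('scene.npz')['image'];t=np.load('top.npz')['image']
def c(im,u,v,w,h):return cv2.resize(im[v:v+h,u:u+w],(400,300),interpolation=cv2.INTER_CUBIC)
# scene block u335-435 v235-310 ; scene panel ; top block ; top panel   (scale: 4, 4, 4, 4)
m=np.vstack([np.hstack([c(s,335,237,100,75),c(s,250,140,100,75)]),np.hstack([c(t,180,202,100,75),c(t,325,175,100,75)])])
cv2.imwrite('pics/c1.png',m[:,:,::-1])
E
```

```text
(no output)
```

View pics/c1.png

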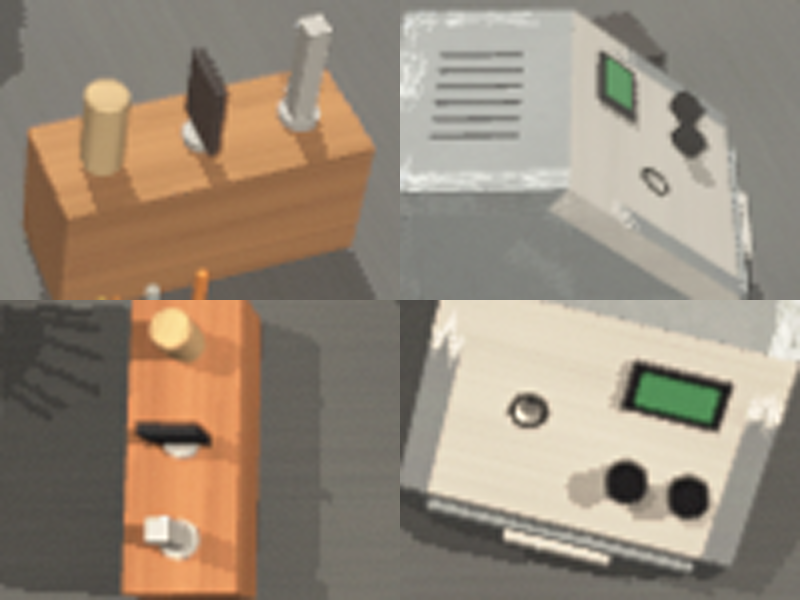

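```bash
cat > h.py <<'E'
import numpy as np
from scipy.optimize import least_squares
from scipy.spatial.transform import Rotation as R
C={n:np.load(n+'.npz') for n in('scene','top')}
def proj(n,p):
    T=np.linalg.inv(C[n]['pose']);q=T[:3,:3]@np.asarray(p)+T[:3,3];q=C[n]['K']@q;return q[:2]/q[2]
ORG={'sb':('scene',335,237,0,0),'sp':('scene',250,140,400,0),'tb':('top',180,202,0,300),'tp':('top',325,175,400,300)}
def px(k,u,v):
    n,a,b,x,y=ORG[k];return n,np.array([(u-x+.5)/4-.5+a,(v-y+.5)/4-.5+b])
def full(n,u,v):return n,np.array([(u+.5)/1.25-.5,(v+.5)/1.25-.5])
def tri(*obs):
    r=least_squares(lambda p:np.concatenate([proj(n,p)-q for n,q in obs]),[.5,.2,.1]);return r.x.round(4),r.fun.round(2)
def fit(pts,x0):
    def f(s):
        c,d=np.cos(s[2]),np.sin(s[2]);return np.concatenate([proj(n,[s[0]+c*a[0]-d*a[1],s[1]+d*a[0]+c*a[1],a[2]])-q for a,(n,q) in pts])
    r=least_squares(f,x0,loss='soft_l1');return r.x,f(r.x).round(1).reshape(-1,2)
E
python3 - <<'E'
from h import *
print('picktop',tri(px('sb',315,20),px('tb',157,529)))
print('collar',tri(px('sb',300,115),px('tb',181,538)))
print('reamer',tri(px('sb',106,91),px('tb',172,329)))
print('hole',tri(px('sp',655,181),px('tp',528,411)))
B=[((-.095,.035,.09),px('tb',122,592)),((-.095,-.035,.09),px('tb',242,596)),
((.095,-.035,.09),px('sb',28,128)),((-.095,-.035,.09),px('sb',325,70)),((-.095,.035,.09),px('sb',375,150)),((.095,.035,.09),px('sb',68,217)),
((.095,.035,.09),full('top',265,251)),((.095,-.035,.09),full('top',300,251)),
((-.062,0,.166),px('sb',315,20)),((-.062,0,.166),px('tb',157,529)),((.062,0,.145),px('sb',106,91)),((.062,0,.145),px('tb',172,329)),((-.062,0,.096),px('sb',300,115)),((-.062,0,.096),px('tb',181,538))]
s,r=fit(B,[.5,.2,0]);print(s,np.degrees(s[2]));print(r.tolist())
A=[((-.0625,.04,.1182),px('sp',655,181)),((-.0625,.04,.1182),px('tp',528,411)),
((.12,.11,.166),full('top',437,153)),((.12,-.11,.166),full('top',543,178)),((-.12,.11,.07),px('tp',405,488)),((-.12,-.11,.07),px('tp',725,565)),
((-.005,.11,.166),px('sp',570,188)),((-.12,.11,.07),px('sp',740,295)),((-.005,-.11,.166),px('sp',575,12))]
s,r=fit(A,[.7,-.1,0]);print(s,np.degrees(s[2]));print(r.tolist())
c,d=np.cos(s[2]),np.sin(s[2]);print('hole model',s[0]+c*-.0625-d*.04,s[1]+d*-.0625+c*.04)
E
```

```text
picktop (array([0.4184, 0.2185, 0.1684]), array([ 0.02,  0.  ,  0.01, -0.02]))
collar (array([0.4182, 0.2193, 0.0908]), array([-0.6 , -0.1 , -0.34,  0.55]))
reamer (array([0.5421, 0.2161, 0.1451]), array([ 0.15,  0.03,  0.08, -0.15]))
hole (array([ 0.5574, -0.1128,  0.1182]), array([-0.02, -0.01, -0.01,  0.02]))
[ 0.47992439  0.21840228 -0.01285398] -0.7364787299816158
[[-0.0, 0.6], [-1.8, -0.6], [0.0, -0.3], [-0.6, -1.6], [0.0, -0.8], [-0.1, 0.0], [0.9, -0.5], [0.3, -0.6], [0.2, 0.9], [-0.1, 0.3], [0.5, 0.5], [-0.5, -0.1], [-0.2, -1.7], [-0.7, 0.5]]
[ 0.60713598 -0.16852636 -0.26222067] -15.024137819791447
[[-0.0, -0.2], [0.4, 0.1], [-1.8, -0.3], [0.3, 0.3], [-1.9, -0.6], [1.4, 0.6], [-0.1, -0.1], [0.1, 0.2], [-0.3, -0.6]]
hole model 0.5571414713304479 -0.11369207090190672
```

The hole triangulates to (0.557, -0.113, 0.118). Its height matches the model's 0.1182, and the annealer yaw is -15°. The pick is at (0.418, 0.219), with its top at 0.168 against an expected 0.166, and the reach is 0.47 m, so it is reachable. Next I turn the tool to the block and move over the pick.

move_arm(series=[0,0,0,0,0,-7.3,1,0,0,0,0,0,-7.3,1,0,0,0,0,0,-7.4,1,-18,-35.3,0,0,0,0,1,-18,-35.3,0,0,0,0,1])

```text
time: 0.6
position: [0.2789, 0.5033, 0.2193]
eef_rot: [-0.025, -3.141, 0.001]
ft_force: [0.9, 0.2, 0.2]
gripper_width: 0.999
gripper_force: 0.0
```

move_arm(series=[-18,-35.3,0,0,0,0,1,-18,-35.3,0,0,0,0,1,-18,-35.3,0,0,0,0,1,-18,-35.3,0,0,0,0,1,-18,-35.3,0,0,0,0,1])

```text
time: 1.1
position: [0.3663, 0.3244, 0.2199]
eef_rot: [-0.028, -3.141, 0.0]
ft_force: [0.7, 0.0, 1.0]
gripper_width: 1.0
gripper_force: 0.0
```

move_arm(series=[-18,-35.3,0,0,0,0,1,-18,-35.3,0,0,0,0,1,-18,-35.3,0,0,0,0,1,0,0,0,0,0,0,1,0,0,0,0,0,0,1])

```text
time: 1.6
position: [0.4182, 0.2185, 0.2199]
eef_rot: [-0.031, -3.141, -0.0]
ft_force: [-0.7, 0.2, 0.8]
gripper_width: 0.996
gripper_force: 0.0
```

```bash
cat >> h.py <<'E'
def togo(p,ty):
    "target tcp p, tool rotation matrix ty -> shift in tool axes (mm), turn in tool axes (deg)"
    from station import get_obs
    o=get_obs();M=R.from_rotvec(o['eef_rot']);print('t',o['time'],'pos',o['position'].round(4),'F',o['ft_force'].round(1),'w',round(o['gripper_width'],3))
    print('shift',(M.inv().apply(np.array(p)-o['position'])*1e3).round(1),'turn',np.degrees((M.inv()*R.from_matrix(ty)).as_rotvec()).round(2))
def frame(z,yaw):
    y=np.array([-np.sin(yaw),np.cos(yaw),0]);z=np.array(z)/np.linalg.norm(z);return np.column_stack([np.cross(y,z),y,z])
DOWN=frame([0,0,-1],np.radians(-1))
YA=np.radians(-15.0);s4,c4=np.sin(np.radians(40)),np.cos(np.radians(40))
D=np.array([s4*np.cos(YA),s4*np.sin(YA),-c4]);INS=frame(D,YA);HOLE=np.array([.5573,-.1132,.1182])
E
python3 -c "
from h import *
togo([.418,.2188,.133],DOWN)"
```

```text
t 1.6 pos [0.4182 0.2185 0.2199] F [-0.7  0.2  0.8] w 0.996
shift [ 0.2  0.2 86.9] turn [ 0.   -0.02 -0.15]
```

move_arm(series=[0,0.2,22,0,0,0,1,0,0,22,0,0,0,1,0,0,22,0,0,0,1,0,0,21,0,0,0,1,0,0,0,0,0,0,1])

```text
time: 2.1
position: [0.4165, 0.22, 0.131]
eef_rot: [-0.026, -3.137, 0.002]
ft_force: [0.4, -0.3, 0.6]
gripper_width: 0.998
gripper_force: 0.0
```

```bash
python3 - <<'E'
from h import *
from station import *
import cv2
togo([.418,.2188,.133],DOWN)
a=grab_frame('scene')['image'][210:320,320:440];b=grab_frame('top')['image'][190:300,170:290]
cv2.imwrite('pics/g1.png',np.hstack([cv2.resize(x,(400,367),interpolation=cv2.INTER_CUBIC) for x in(a,b)])[:,:,::-1])
E
```

```text
t 2.1 pos [0.4165 0.22   0.131 ] F [ 0.4 -0.3  0.6] w 0.998
shift [-1.5 -1.2 -2. ] turn [-0.08 -0.23  0.07]
```

View pics/g1.png

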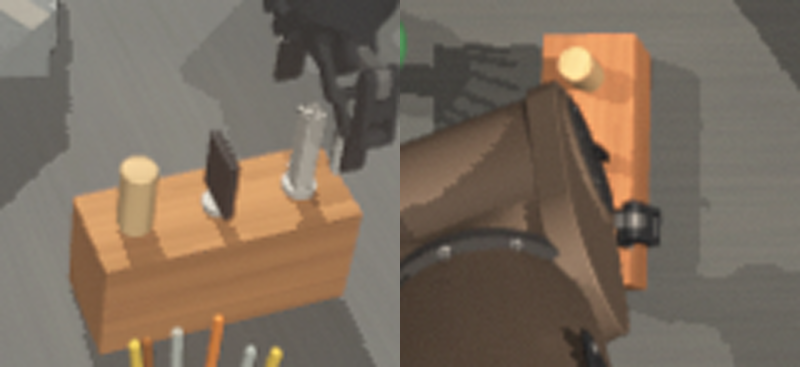

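```bash
python3 - <<'E'
from h import *
from station import *
o=get_obs();print(o['position'],o['qpos'].round(3),o['joint_velocities'].round(3))
for n,x0,y0 in(('scene',320,210),('top',170,190)):
  for p in([.4165,.22,.131],[.4165,.262,.112],[.4165,.178,.112],[.4165,.22,.2],[.418,.2188,.166]):
    print(n,p,((proj(n,p)-[x0,y0])*3.333).round())
E
```

```text
[0.41778919 0.22010926 0.13325957] [ 0.345  0.401  2.02   0.     0.721 -1.21 ] [-0.008 -0.022 -0.012 -0.     0.002 -0.002]
scene [0.4165, 0.22, 0.131] [307. 145.]
scene [0.4165, 0.262, 0.112] [331. 207.]
scene [0.4165, 0.178, 0.112] [278. 123.]
scene [0.4165, 0.22, 0.2] [322.  72.]
scene [0.418, 0.2188, 0.166] [312. 108.]
top [0.4165, 0.22, 0.131] [171. 237.]
top [0.4165, 0.262, 0.112] [118. 240.]
top [0.4165, 0.178, 0.112] [233. 238.]
top [0.4165, 0.22, 0.2] [152. 228.]
top [0.418, 0.2188, 0.166] [163. 230.]
```

```bash
python3 - <<'E'
from h import *
from station import *
import cv2
a=grab_frame('scene')['image'][200:290,360:480];a=cv2.resize(a,(800,600),interpolation=cv2.INTER_CUBIC)[:,:,::-1].copy()
p0=get_obs()['position']
for dx in(-.011,.011):
  for dy in(-.0425,.0425):
    for dz in(-.019,-.006):
      q=(proj('scene',p0+[dx,dy,dz])-[360,200]+.5)*6.667-.5
      cv2.circle(a,tuple(int(v) for v in q),4,(0,0,255) if dz<-.01 else (0,255,0),-1)
cv2.imwrite('pics/g2.png',a)
E
```

```text
(no output)
```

View pics/g2.png

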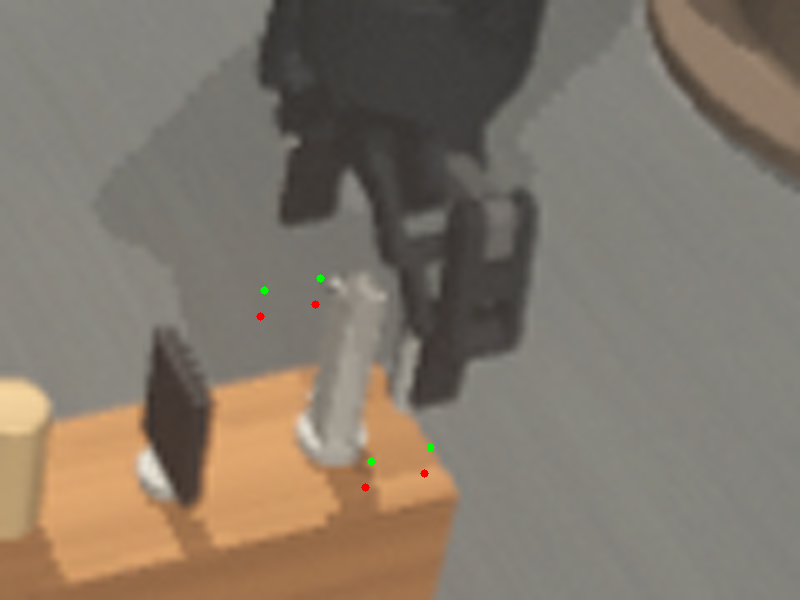

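```bash
python3 - <<'E'
from h import *
M=R.from_rotvec([-6.26888357e-01,-3.07805660e+00,0]);p0=np.array([.2443,.575,.2194])
a=[];
import cv2
for sy in(-.0425,.0425):
  for z in(.019,.006,-.03):
    print(sy,z,(proj('scene',p0+M.apply([0,sy,z]))*1.25).round(),(proj('top',p0+M.apply([0,sy,z]))*1.25).round())
im=C['scene']['image'][230:380,540:640];im=cv2.resize(im,(400,600),interpolation=cv2.INTER_CUBIC)[:,:,::-1].copy()
im=cv2.convertScaleAbs(im,alpha=2)
for sx in(-.011,.011):
 for sy in(-.0425,.0425):
  for z in(.019,.006):
   q=(proj('scene',p0+M.apply([sx,sy,z]))-[540,230]+.5)*4;cv2.circle(im,tuple(int(v) for v in q),3,(0,0,255) if z>.01 else(0,255,0),-1)
cv2.imwrite('pics/s2.png',im)
E
```

```text
-0.0425 0.019 [740. 409.] [ 86. 435.]
-0.0425 0.006 [743. 403.] [ 83. 435.]
-0.0425 -0.03 [754. 387.] [ 72. 437.]
0.0425 0.019 [763. 463.] [ 43. 416.]
0.0425 0.006 [767. 458.] [ 39. 416.]
0.0425 -0.03 [779. 442.] [ 27. 418.]
```

View pics/s2.png

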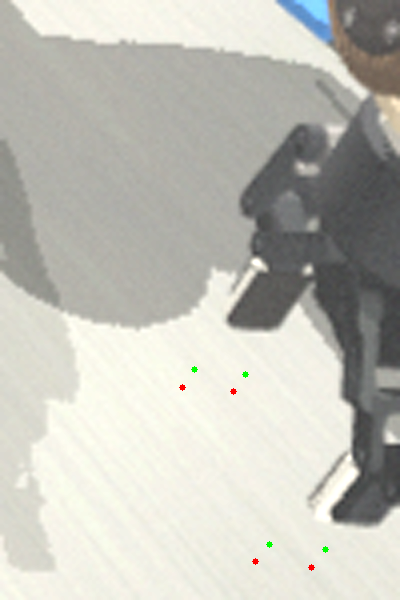

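The reported TCP and the picture disagree. In both frames the open fingertips appear about 30 mm behind the TCP, at (308,220) and (437,395) in the last-but-one picture. I'll go down 16 mm, which is safe under either reading, close gently and look.

move_arm(series=[0,-1,8,0,0,0,1,0,0,8,0,0,0,1,0,0,0,0,0,0,1,0,0,0,0,0,0,-1,0,0,0,0,0,0,-1], newtons=30)

```text
time: 2.75
position: [0.4182, 0.2183, 0.1172]
eef_rot: [0.028, 3.141, 0.0]
ft_force: [0.9, -0.4, 0.8]
gripper_width: 0.693
gripper_force: 0.0
```

move_arm(series=[0,0,0,0,0,0,-1,0,0,0,0,0,0,-1,0,0,0,0,0,0,-1,0,0,0,0,0,0,-1,0,0,0,0,0,0,-1])

```text
time: 3.25
position: [0.4181, 0.2183, 0.1171]
eef_rot: [0.028, 3.141, 0.0]
ft_force: [0.1, 0.3, 0.3]
gripper_width: 0.16
gripper_force: 33.0
```

```bash
python3 - <<'E'
from h import *
from station import *
import cv2
togo([.418,.2188,.117],DOWN)
a=grab_frame('scene')['image'][200:290,360:480];a=cv2.resize(a,(800,600),interpolation=cv2.INTER_CUBIC)[:,:,::-1].copy()
p0=get_obs()['position']
for dz in(-.019,0,.054):
      q=(proj('scene',p0+[-.011,.007,dz])-[360,200]+.5)*6.667-.5
      cv2.circle(a,tuple(int(v) for v in q),4,(0,0,255),-1)
cv2.imwrite('pics/g3.png',a)
E
```

```text
t 3.25 pos [0.4181 0.2183 0.1171] F [0.1 0.3 0.3] w 0.16
shift [0.2 0.5 0.1] turn [ 0.01  0.01 -0.02]
```

View pics/g3.png

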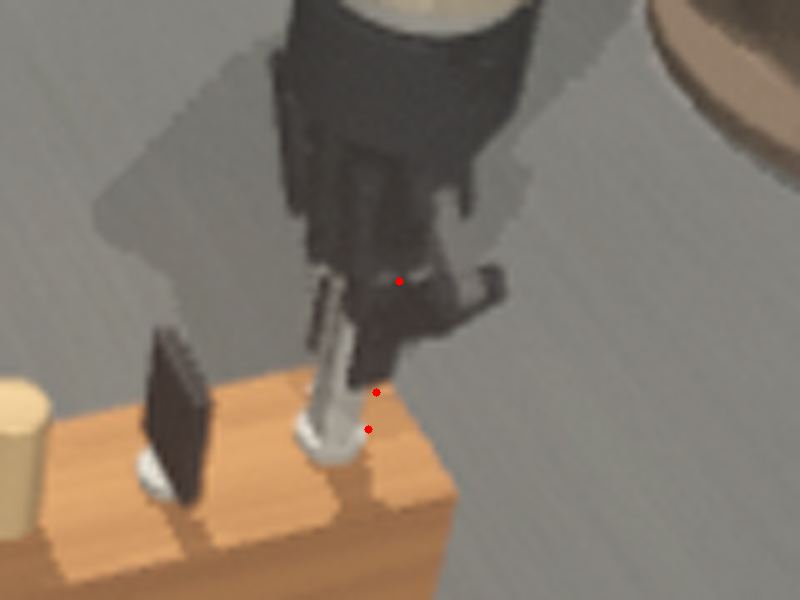

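The fingers hold the handle (13.6 mm opening, 33 N) with their tips at about (368,385), well above the collar and clear of the paddle. I'll firm the grip and lift straight up.

move_arm(series=[0,0,0,0,0,0,-1,0,0,0,0,0,0,-1,0,0,-10,0,0,0,-1,0,0,-20,0,0,0,-1,0,0,-30,0,0,0,-1], newtons=70)

```text
time: 3.8
position: [0.4174, 0.218, 0.1772]
eef_rot: [-0.028, -3.139, 0.001]
ft_force: [0.4, 0.1, -1.0]
gripper_width: 0.15
gripper_force: 68.1
```

move_arm(series=[0,0,-30,0,0,0,-1,0,0,-30,0,0,0,-1,0,0,-30,0,0,0,-1,0,0,-15,0,0,0,-1,0,0,0,0,0,0,-1])

```text
time: 4.3
position: [0.4184, 0.2185, 0.2843]
eef_rot: [0.028, 3.138, 0.002]
ft_force: [-0.1, 0.3, -1.2]
gripper_width: 0.152
gripper_force: 68.1
```

```bash
python3 - <<'E'
from h import *
from station import *
import cv2
a=grab_frame('scene')['image'][190:290,340:473];b=grab_frame('top')['image'][150:250,150:283]
cv2.imwrite('pics/l1.png',np.hstack([cv2.resize(x,(400,300),interpolation=cv2.INTER_CUBIC) for x in(a,b)])[:,:,::-1])
togo(HOLE-D*.137,INS)
p=get_obs()['position']
print([((proj('scene',p+[0,0,z])-[340,190])*3).round() for z in(-.107,-.107+.08,-.107+.086)])
E
```

```text
t 4.4 pos [0.4177 0.2182 0.2817] F [-1.4 -0.3 -1.7] w 0.15
shift [ -60.1 -307.5   58.6] turn [  4.88 -39.81  13.41]
[array([222., 148.]), array([238.,  68.]), array([239.,  61.])]
```

View pics/l1.png

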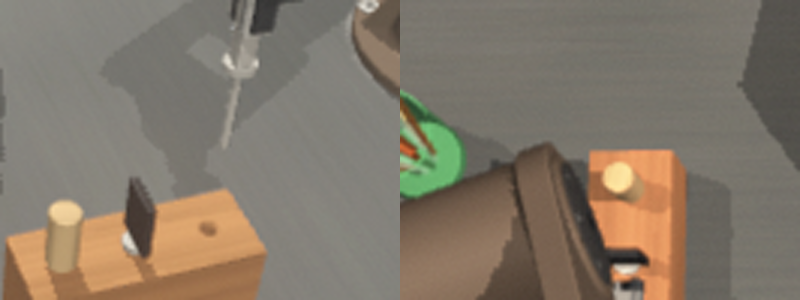

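The pick hangs straight: the tip is seen at (223,149) against a predicted (222,148), and the collar matches too. Now I move over to the panel and tilt.

move_arm(series=[-6,-30,0,0,0,0,-1,-6,-30,0,0,0,0,-1,-6,-30,0,0,0,0,-1,-6,-30,0,0,0,0,-1,-6,-30,0,0,0,0,-1])

```text
time: 4.9
position: [0.4449, 0.0666, 0.2807]
eef_rot: [-0.028, -3.139, -0.0]
ft_force: [-0.0, 0.3, -0.7]
gripper_width: 0.153
gripper_force: 68.2
```

move_arm(series=[-6,-30,0,0,0,0,-1,-6,-30,0,0,0,0,-1,-6,-30,0,0,0,0,-1,-6,-30,0,0,0,0,-1,-6,-37,0,0,0,0,-1])

```text
time: 5.4
position: [0.4722, -0.0906, 0.2807]
eef_rot: [-0.027, -3.139, -0.002]
ft_force: [1.1, 0.5, 0.1]
gripper_width: 0.153
gripper_force: 68.2
```

move_arm(series=[0,0,0,0.6,-5,1.7,-1,0,0,0,0.6,-5,1.7,-1,0,0,0,0.6,-5,1.7,-1,0,0,0,0.6,-5,1.7,-1,0,0,0,0.6,-5,1.7,-1])

```text
time: 5.9
position: [0.4719, -0.0897, 0.2808]
eef_rot: [0.23, 2.694, -0.077]
ft_force: [0.3, 0.1, -1.4]
gripper_width: 0.152
gripper_force: 68.4
```

move_arm(series=[0,0,0,0.6,-5,1.7,-1,0,0,0,0.6,-5,1.7,-1,0,0,0,0.6,-5,1.6,-1,0,0,0,0,0,0,-1,0,0,0,0,0,0,-1])

```text
time: 6.4
position: [0.4725, -0.0895, 0.2813]
eef_rot: [0.32, 2.426, -0.114]
ft_force: [0.4, -0.1, -0.9]
gripper_width: 0.155
gripper_force: 68.5
```

```bash
python3 -c "
from h import *
togo(HOLE-D*.137,INS)"
```

```text
t 6.4 pos [ 0.4725 -0.0895  0.2813] F [ 0.4 -0.1 -0.9] w 0.155
shift [37.4 -1.  44.6] turn [ 0.08 -0.01 -0.08]
```

move_arm(series=[12,-0.5,16,0,0,0,-1,12,-0.5,16,0,0,0,-1,13.4,0,16,0,0,0,-1,0,0,14,0,0,0,-1,0,0,0,0,0,0,-1])

```text
time: 6.9
position: [0.4876, -0.0893, 0.2352]
eef_rot: [0.321, 2.434, -0.108]
ft_force: [-0.6, -0.1, -1.2]
gripper_width: 0.154
gripper_force: 68.5
```

```bash
python3 - <<'E'
from h import *
from station import *
import cv2
S=grab_frame('scene')['image'];T=grab_frame('top')['image']
togo(HOLE-D*.107,INS)
o=get_obs();d=R.from_rotvec(o['eef_rot']).apply([0,0,1])
def crop(im,n,u,v):
    a=cv2.resize(im[v:v+75,u:u+50],(400,600),interpolation=cv2.INTER_CUBIC)[:,:,::-1].copy()
    for k,p in(('tip',o['position']+d*.107),('hole',HOLE),('collar',o['position']+d*.024)):
        q=(proj(n,p)-[u,v]+.5)*8-.5;print(n,k,q.round())
    return a
cv2.imwrite('pics/i1.png',np.hstack([crop(S,'scene',290,135),crop(T,'top',330,170)]))
E
```

```text
t 7.0 pos [ 0.4866 -0.0892  0.2356] F [ 0.4 -0.4 -0.8] w 0.152
shift [18.2 -5.  31. ] turn [ 0.24 -0.44 -0.01]
scene tip [209. 330.]
scene hole [190. 402.]
scene collar [368. 171.]
top tip [206. 256.]
top hole [218. 263.]
top collar [183. 387.]
```

View pics/i1.png

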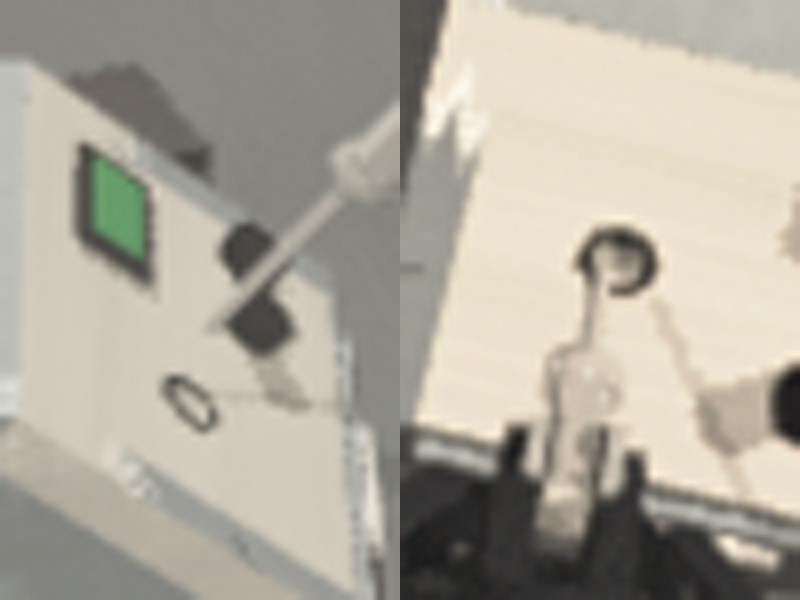

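The tip and the hole are both where predicted: the tip at (213,325) against (209,330), the hole at (190,403). The last rows were cut short by the joint speed limit, so I'll finish aligning in smaller steps.

move_arm(series=[6,-1.7,5,0.1,-0.2,0,-1,6,-1.7,5,0.1,-0.2,0,-1,6.2,-1.6,5,0,0,0,-1,0,0,5,0,0,0,-1,0,0,0,0,0,0,-1])

```text
time: 7.5
position: [0.4862, -0.0937, 0.2271]
eef_rot: [0.327, 2.45, -0.113]
ft_force: [-1.0, 0.7, -0.6]
gripper_width: 0.156
gripper_force: 68.5
```

```bash
python3 -c "
from h import *
togo(HOLE-D*.107,INS)"
```

```text
t 7.5 pos [ 0.4862 -0.0937  0.2271] F [-1.   0.7 -0.6] w 0.156
shift [12.9 -0.5 24.2] turn [-0.08 -1.42 -0.19]
```

```bash
python3 -c "
from station import *
o=get_obs();print(o['qpos'].round(3),o['joint_velocities'].round(3),o['tau'].round(1))"
```

```text
[-0.355  0.153  2.284  1.045  0.065 -2.684] [ 0.    -0.008  0.006 -0.     0.001 -0.002] [ -0.  -31.4 -19.9   0.1  -0.9   0. ]
```

The wrist has hit its limits: q5 is at 0.06 and q6 at -2.69, because the tool lies along the forearm here. The pick is round where it matters, so the roll about its axis is free. I'll fit a small kinematic model to choose a roll that works.

```bash
cat > kin.py <<'E'
from h import *
LO=np.array([-3.1,-.84,.05,-1.13,.06,-2.69]);HI=np.array([3.1,2.19,2.79,4.28,2.93,2.69])
def fk(q,L):
    h,b,L1,e,L2,L3=L[:6]
    M=R.from_euler('z',q[0]);p=M.apply([0,b,h]);M=M*R.from_euler('y',q[1]);p=p+M.apply([0,0,L1]);M=M*R.from_euler('y',q[2])
    p=p+M.apply([e,0,L2]);M=M*R.from_euler('z',q[3])*R.from_euler('y',q[4]);p=p+M.apply([0,0,L3]);return p,M*R.from_euler('z',q[5])
DAT=[([1.063,.491,1.559,0,1.092,-.106],[.244,.575,.22],[-.6269,-3.0781,.0017]),
([.345,.401,2.02,0,.721,-1.21],[.4178,.2201,.1333],[-.026,-3.139,0]),
([-.355,.153,2.284,1.045,.065,-2.684],[.4862,-.0937,.2271],[.327,2.45,-.113])]
def res(L):
    return np.concatenate([fk(q,L)[0]-p for q,p,_ in DAT])
LK=least_squares(lambda L:np.r_[res(L),1e-4*L],[.15,-.066,.45,0,.4,.2]).x
E
python3 - <<'E'
from kin import *
print(LK.round(4),(res(LK)*1e3).round(1))
for q,p,r in DAT: print(((fk(q,LK)[1].inv()*R.from_rotvec(r)).as_rotvec()).round(3))
E
```

```text
[0.1972 0.0661 0.5856 0.0427 0.411  0.2662] [ 0.2 -0.1  0.1 -0.1  0.3 -0.1 -0.  -0.   0.1]
[1.000e-03 1.000e-03 1.571e+00]
[-0.002  0.002  1.572]
[-1.00e-03 -0.00e+00  1.57e+00]
```

```bash
cat >> kin.py <<'E'
def ik(tcp,d,q0,roll=None):
    "roll: full tool matrix or None (free)"
    def f(q):
        p,M=fk(q,LK);M=M*R.from_euler('z',np.pi/2)
        e=M.apply([0,0,1])-d if roll is None else (R.from_matrix(roll).inv()*M).as_rotvec()
        return np.r_[(p-tcp)*10,e,(1e-4*(q-q0) if roll is None else [])]
    r=least_squares(f,np.clip(q0,LO+1e-3,HI-1e-3),bounds=(LO,HI));return r.x,np.abs(f(r.x))[:6].max()
E
python3 - <<'E'
from kin import *
for q4 in(0,1.5,3.1):
  for dep in(-.06,-.03,0,.02,.046):
    q,e=ik(HOLE-D*(.107-dep),D,np.array([-.355,.15,2.28,q4,.1,0.]));print(q4,dep,q.round(3),round(e,5))
E
```

```text
0 -0.06 [-0.371  0.063  2.335  0.974  0.085 -0.   ] 0.0
0 -0.03 [-0.364  0.143  2.334  2.008  0.072 -0.   ] 0.0
0 0 [-0.358  0.221  2.327  2.597  0.119  0.   ] 0.0
0 0.02 [-0.354  0.272  2.319  2.752  0.157  0.   ] 0.0
0 0.046 [-0.35   0.336  2.305  2.859  0.204  0.   ] 0.0
1.5 -0.06 [-0.371  0.063  2.335  0.974  0.085 -0.   ] 0.0
1.5 -0.03 [-0.364  0.143  2.334  2.008  0.072  0.   ] 0.0
1.5 0 [-0.358  0.221  2.327  2.597  0.119  0.   ] 0.0
1.5 0.02 [-0.354  0.272  2.319  2.752  0.157  0.   ] 0.0
1.5 0.046 [-0.35   0.336  2.305  2.859  0.204 -0.   ] 0.0
3.1 -0.06 [-0.371  0.063  2.335  0.974  0.085  0.   ] 0.0
3.1 -0.03 [-0.364  0.143  2.334  2.008  0.072  0.   ] 0.0
3.1 0 [-0.358  0.221  2.327  2.597  0.119  0.   ] 0.0
3.1 0.02 [-0.354  0.272  2.319  2.752  0.157  0.   ] 0.0
3.1 0.046 [-0.35   0.336  2.305  2.859  0.204 -0.   ] 0.0
```

The insertion is feasible with the roll turned by 180°: q4 sweeps from 1.0 to 2.9 and q6 stays in range. I'll back off along the axis, then roll.

move_arm(series=[0,0,-10,0,0,0,-1,0,0,-10,0,0,0,-1,0,0,-15,0,0,8,-1,0,0,0,0,0,8,-1,0,0,0,0,0,8,-1])

```text
time: 8.0
position: [0.4683, -0.0883, 0.2508]
eef_rot: [0.789, 2.338, 0.056]
ft_force: [0.6, -0.3, -0.7]
gripper_width: 0.153
gripper_force: 68.5
```

move_arm(series=[0,0,0,0,0,8,-1,0,0,0,0,0,8,-1,0,0,0,0,0,8,-1,0,0,0,0,0,8,-1,0,0,0,0,0,8,-1])

```text
time: 8.5
position: [0.4684, -0.0883, 0.2504]
eef_rot: [1.562, 1.954, 0.352]
ft_force: [0.5, -0.2, -1.2]
gripper_width: 0.152
gripper_force: 68.5
```

move_arm(series=[0,0,0,0,0,8,-1,0,0,0,0,0,8,-1,0,0,0,0,0,8,-1,0,0,0,0,0,8,-1,0,0,0,0,0,8,-1])

```text
time: 9.0
position: [0.4684, -0.0883, 0.2504]
eef_rot: [2.207, 1.345, 0.625]
ft_force: [-0.3, 0.5, -1.2]
gripper_width: 0.151
gripper_force: 68.5
```

move_arm(series=[0,0,0,0,0,8,-1,0,0,0,0,0,8,-1,0,0,0,0,0,8,-1,0,0,0,0,0,8,-1,0,0,0,0,0,8,-1])

```text
time: 9.5
position: [0.4683, -0.0883, 0.2504]
eef_rot: [2.664, 0.535, 0.853]
ft_force: [-0.1, -1.0, -1.0]
gripper_width: 0.158
gripper_force: 68.5
```

```bash
cat >> h.py <<'E'
INS2=INS@np.diag([-1,-1,1]);DOWN2=DOWN@np.diag([-1,-1,1])
E
python3 -c "
from h import *
togo(HOLE-D*.107,INS2)
from station import *
print(get_obs()['qpos'].round(3))"
```

```text
t 9.5 pos [ 0.4683 -0.0883  0.2504] F [-0.1 -1.  -1. ] w 0.158
shift [-10.9  -7.   53.9] turn [-0.49  1.33 37.7 ]
[-0.36   0.079  2.285  0.527  0.123  0.312]
```

move_arm(series=[0,0,0,-0.1,0.27,7.54,-1,0,0,0,-0.1,0.27,7.54,-1,0,0,0,-0.1,0.27,7.54,-1,0,0,0,-0.1,0.27,7.54,-1,0,0,0,-0.1,0.27,7.54,-1])

```text
time: 10.0
position: [0.4684, -0.0883, 0.2504]
eef_rot: [2.846, -0.374, 1.037]
ft_force: [-0.2, 0.1, -1.7]
gripper_width: 0.15
gripper_force: 68.5
```

```bash
python3 -c "
from h import *
togo(HOLE-D*.107,INS2)
from station import *
print(get_obs()['qpos'].round(3))"
```

```text
t 10.0 pos [ 0.4684 -0.0883  0.2504] F [-0.2  0.1 -1.7] w 0.15
shift [-14.3   1.   53.6] turn [ 0.01 -0.04  0.02]
[-0.361  0.079  2.301  0.777  0.091  0.72 ]
```

move_arm(series=[-2.9,0.2,0,0,0,0,-1,-2.9,0.2,0,0,0,0,-1,-2.9,0.2,0,0,0,0,-1,-2.9,0.2,0,0,0,0,-1,-2.7,0.2,0,0,0,0,-1])

```text
time: 10.5
position: [0.4574, -0.0865, 0.2411]
eef_rot: [2.845, -0.366, 1.036]
ft_force: [-0.0, 0.0, -0.6]
gripper_width: 0.15
gripper_force: 68.5
```

move_arm(series=[0,0,5,0,0,0,-1,0,0,5,0,0,0,-1,0,0,5,0,0,0,-1,0,0,5,0,0,0,-1,0,0,5,0,0,0,-1])

```text
time: 11.0
position: [0.4732, -0.0908, 0.2219]
eef_rot: [2.845, -0.367, 1.036]
ft_force: [0.2, 0.3, -1.9]
gripper_width: 0.154
gripper_force: 68.5
```

```bash
python3 -c "
from h import *
togo(HOLE-D*.107,INS2)
from station import *
print(get_obs()['qpos'].round(3))"
```

```text
t 11.0 pos [ 0.4732 -0.0908  0.2219] F [ 0.2  0.3 -1.9] w 0.154
shift [-0.  -0.2 28.4] turn [ 0.02 -0.03  0.33]
[-0.363  0.147  2.334  2.084  0.074 -0.598]
```

Aligned, 28 mm to go. I'll enter slowly and watch the force.

move_arm(series=[0,0,6,0,0,0,-1,0,0,6,0,0,0,-1,0,0,6,0,0,0,-1,0,0,5,0,0,0,-1,0,0,3,0,0,0,-1])

```text
time: 11.5
position: [0.4893, -0.0952, 0.2018]
eef_rot: [2.846, -0.367, 1.035]
ft_force: [0.8, -0.3, -1.1]
gripper_width: 0.149
gripper_force: 68.5
```

move_arm(series=[0,0,3,0,0,0,-1,0,0,3,0,0,0,-1,0,0,3,0,0,0,-1,0,0,3,0,0,0,-1,0,0,3,0,0,0,-1])

```text
time: 12.0
position: [0.4986, -0.0976, 0.1905]
eef_rot: [2.845, -0.367, 1.036]
ft_force: [-0.8, -0.2, -0.6]
gripper_width: 0.151
gripper_force: 68.5
```

```bash
python3 -c "
from h import *
togo(HOLE-D*.107+D*.046,INS2)
from station import *
print(get_obs()['qpos'].round(3))"
```

```text
t 12.0 pos [ 0.4986 -0.0976  0.1905] F [-0.8 -0.2 -0.6] w 0.151
shift [ 0.  -0.1 33.4] turn [ 0.01 -0.03  0.32]
[-0.355  0.253  2.323  2.714  0.144 -1.224]
```

It is 12.6 mm inside the hole with no contact force. Pressing on to 46 mm.

move_arm(series=[0,0,4,0,0,0,-1,0,0,4,0,0,0,-1,0,0,4,0,0,0,-1,0,0,4,0,0,0,-1,0,0,4,0,0,0,-1])

```text
time: 12.5
position: [0.5111, -0.1009, 0.175]
eef_rot: [2.846, -0.367, 1.036]
ft_force: [0.4, 0.2, -0.4]
gripper_width: 0.155
gripper_force: 68.5
```

move_arm(series=[0,0,4,0,0,0,-1,0,0,4,0,0,0,-1,0,0,3,0,0,0,-1,0,0,2.6,0,0,0,-1,0,0,0,0,0,0,-1])

```text
time: 13.0
position: [0.5195, -0.1031, 0.1647]
eef_rot: [2.846, -0.367, 1.036]
ft_force: [-2.8, -0.3, 3.1]
gripper_width: 0.154
gripper_force: 69.1
```

```bash
python3 - <<'E'
from h import *
from station import *
import cv2
togo(HOLE-D*.107+D*.046,INS2)
T=grab_frame('top')['image'].astype(int);T0=C['top']['image'].astype(int)
c,s=np.cos(YA),np.sin(YA)
# tray front, shut vs out, three points across
for out in(.127,.182):
  for y in(.07,-.07): 
    u,v=proj('top',[.607-out*c-y*s,-.1685-out*s+y*c,.056]).round().astype(int);print(out,y,(u,v),T0[v-1:v+2,u-1:u+2].mean((0,1)).round(),T[v-1:v+2,u-1:u+2].mean((0,1)).round())
E
```

```text
t 13.0 pos [ 0.5195 -0.1031  0.1647] F [-2.8 -0.3  3.1] w 0.154
shift [ 0.1 -0.1 -0.2] turn [ 0.   -0.02  0.32]
0.127 0.07 (np.int64(338), np.int64(228)) [122. 121. 114.] [34. 34. 34.]
0.127 -0.07 (np.int64(391), np.int64(241)) [123. 122. 115.] [160. 150. 136.]
0.182 0.07 (np.int64(333), np.int64(249)) [114. 110. 103.] [134. 119. 100.]
0.182 -0.07 (np.int64(386), np.int64(262)) [118. 114. 107.] [100.  99.  94.]
```

The push force is about 5 N, as the catch spring should give. I'll withdraw along the axis and check the tray.

move_arm(series=[0,0,0,0,0,0,-1,0,0,-8,0,0,0,-1,0,0,-8,0,0,0,-1,0,0,-8,0,0,0,-1,0,0,-8,0,0,0,-1])

```text
time: 13.55
position: [0.499, -0.0977, 0.1899]
eef_rot: [2.845, -0.367, 1.035]
ft_force: [-0.1, -0.1, -0.5]
gripper_width: 0.152
gripper_force: 68.6
```

move_arm(series=[0,0,-7,0,0,0,-1,0,0,-7,0,0,0,-1,0,0,-6,0,0,0,-1,0,0,-6,0,0,0,-1,0,0,-6,0,0,0,-1])

```text
time: 14.05
position: [0.4791, -0.0925, 0.2144]
eef_rot: [2.845, -0.367, 1.036]
ft_force: [0.1, -0.2, -0.9]
gripper_width: 0.151
gripper_force: 68.6
```

```bash
python3 - <<'E'
from h import *
from station import *
import cv2
S=grab_frame('scene')['image'];T=grab_frame('top')['image']
cv2.imwrite('pics/r1.png',np.hstack([cv2.resize(x,(400,500),interpolation=cv2.INTER_CUBIC) for x in(S[110:235,240:340],T[145:270,310:410])])[:,:,::-1])
togo([.472,-.09,.281],DOWN2)
print(get_obs()['qpos'].round(3))
E
```

```text
t 14.15 pos [ 0.4792 -0.0925  0.2147] F [ 0.6  0.3 -1.2] w 0.154
shift [ 36.9  -0.3 -55.6] turn [  5.05 -39.87 -13.11]
[-0.361  0.172  2.333  2.34   0.088 -0.853]
```

View pics/r1.png

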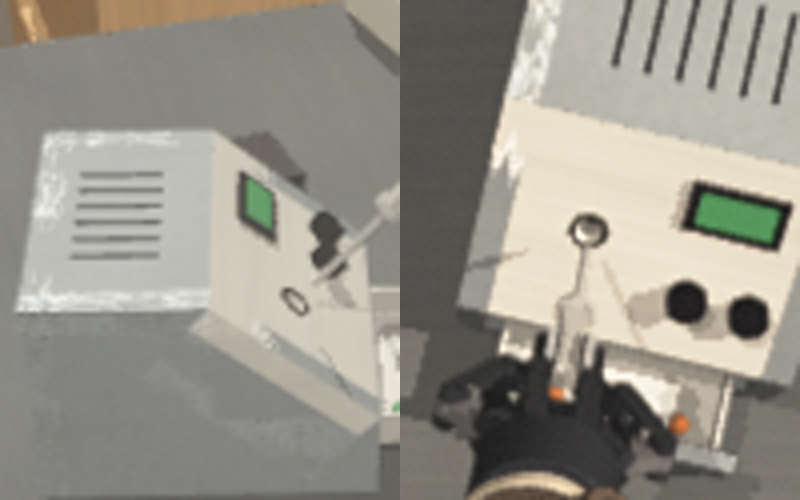

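The tray is out: its beads and front plate show below the panel at (690,440), and the tip is clear of the hole. Now I back away, return upright and travel to the block.

move_arm(series=[0,0,-5,0,0,0,-1,0,0,-5,0,0,0,-1,0,0,-5,0,0,0,-1,0,0,-6,0,0,0,-1,0,0,-8,0,0,0,-1])

```text
time: 14.65
position: [0.4629, -0.0879, 0.2345]
eef_rot: [2.846, -0.366, 1.036]
ft_force: [-0.4, -0.0, 0.2]
gripper_width: 0.151
gripper_force: 68.6
```

move_arm(series=[0,0,-8,0,0,0,-1,0,0,-8,0,0,0,-1,0,0,0,0.6,-5,-1.6,-1,0,0,0,0.6,-5,-1.6,-1,0,0,0,0.6,-5,-1.6,-1])

```text
time: 15.15
position: [0.46, -0.0773, 0.246]
eef_rot: [2.96, -0.282, 0.869]
ft_force: [0.4, 1.3, -1.1]
gripper_width: 0.153
gripper_force: 68.5
```

move_arm(series=[0,0,0,0.6,-5,-1.6,-1,0,0,0,0.6,-5,-1.6,-1,0,0,0,0.6,-5,-1.6,-1,0,0,0,0.6,-5,-1.6,-1,0,0,0,0.6,-4.9,-1.6,-1])

```text
time: 15.65
position: [0.4609, -0.0771, 0.2466]
eef_rot: [-3.125, 0.06, -0.214]
ft_force: [-0.2, -0.3, -0.2]
gripper_width: 0.152
gripper_force: 68.4
```

```bash
python3 - <<'E'
from h import *
from station import *
togo([.4181,.2185,.285],DOWN2)
print(get_obs()['qpos'].round(3))
E
```

```text
t 15.65 pos [ 0.4609 -0.0771  0.2466] F [-0.2 -0.3 -0.2] w 0.152
shift [ -48.6 -294.2  -42.1] turn [-0.57 -7.84 -1.21]
[-0.337  0.185  1.971  0.067  0.859  1.232]
```

move_arm(series=[0,0,-20,-0.2,-2.6,-0.4,-1,0,0,-20,-0.2,-2.6,-0.4,-1,0,0,0,-0.2,-2.6,-0.4,-1,-4.8,-29.5,0,0,0,0,-1,-4.8,-29.5,0,0,0,0,-1])

```text
time: 16.15
position: [0.4477, -0.0174, 0.2856]
eef_rot: [-3.141, 0.031, -0.005]
ft_force: [-0.1, -0.8, -0.6]
gripper_width: 0.15
gripper_force: 68.4
```

move_arm(series=[-4.8,-29.5,0,0,0,0,-1,-4.8,-29.5,0,0,0,0,-1,-4.8,-29.5,0,0,0,0,-1,-4.8,-29.5,0,0,0,0,-1,-4.8,-29.5,0,0,0,0,-1])

```text
time: 16.65
position: [0.4261, 0.1313, 0.2854]
eef_rot: [3.141, -0.029, 0.005]
ft_force: [-0.1, -0.2, -1.0]
gripper_width: 0.153
gripper_force: 68.4
```

move_arm(series=[-4.8,-29.5,0,0,0,0,-1,-4.8,-29.5,0,0,0,0,-1,-4.8,-29.5,0,0,0,0,-1,0,0,0,0,0,0,-1,0,0,0,0,0,0,-1])

```text
time: 17.15
position: [0.4135, 0.2189, 0.2849]
eef_rot: [3.14, -0.027, 0.004]
ft_force: [0.3, -0.6, -1.3]
gripper_width: 0.15
gripper_force: 68.7
```

```bash
python3 - <<'E'
from h import *
from station import *
togo([.4181,.2185,.205],DOWN2)
print(get_obs()['qpos'].round(3))
E
```

```text
t 17.15 pos [0.4135 0.2189 0.2849] F [ 0.3 -0.6 -1.3] w 0.15
shift [ 4.4  0.2 79.9] turn [ 0.07 -0.14  0.01]
[ 0.347  0.195  1.836 -0.002  1.109  1.936]
```

move_arm(series=[2.2,0.1,0,0,-0.1,0,-1,2.2,0.1,0,0,0,0,-1,0,0,0,0,0,0,-1,0,0,0,0,0,0,-1])

```text
time: 17.55
position: [0.4185, 0.2176, 0.2852]
eef_rot: [3.139, -0.032, 0.003]
ft_force: [0.6, -0.2, -1.0]
gripper_width: 0.152
gripper_force: 68.7
```

```bash
python3 - <<'E'
from h import *
from station import *
im=grab_frame('scene')['image'].astype(int)
togo([.4181,.2185,.205],DOWN2)
o=get_obs();d=R.from_rotvec(o['eef_rot']).apply([0,0,1]);p=o['position']
print('tip',proj('scene',p+d*.107).round(1),'wood hole',proj('scene',[.418,.2188,.09]).round(1))
for k in np.arange(.035,.118,.006):
    u,v=proj('scene',p+d*k);r=int(round(v));c=int(round(u))
    w=im[r,c-7:c+8].sum(1)/3.;b=np.median(np.r_[w[:4],w[-4:]]);g=np.clip(w-b-8,0,None)
    print(round(k,3),'pred',u.round(1),'seen',((np.arange(c-7,c+8)*g).sum()/max(g.sum(),1e-6)).round(1),'sum',g.sum().round())
E
```

```text
t 17.6 pos [0.4185 0.2176 0.2852] F [ 0.1  1.1 -1.7] w 0.154
shift [-0.5 -1.1 80.2] turn [ 0.13 -0.09 -0.17]
tip [413.7 238.2] wood hole [409.  265.3]
0.035 pred 418.6 seen 419.9 sum 82.0
0.041 pred 418.2 seen 418.5 sum 24.0
0.047 pred 417.7 seen 418.4 sum 42.0
0.053 pred 417.3 seen 417.5 sum 66.0
0.059 pred 416.9 seen 417.3 sum 61.0
0.065 pred 416.5 seen 416.9 sum 58.0
0.071 pred 416.1 seen 416.5 sum 54.0
0.077 pred 415.7 seen 416.8 sum 61.0
0.083 pred 415.3 seen 416.3 sum 73.0
0.089 pred 414.9 seen 416.4 sum 61.0
0.095 pred 414.5 seen 414.8 sum 42.0
0.101 pred 414.1 seen 414.4 sum 50.0
0.107 pred 413.7 seen 414.3 sum 26.0
0.113 pred 413.3 seen 0.0 sum 0.0
```

The shaft is where the model predicts, within half a pixel. Lowering now.

move_arm(series=[-0.4,-1,16,0,0,0,-1,0,0,16,0,0,0,-1,0,0,16,0,0,0,-1,0,0,16,0,0,0,-1,0,0,8,0,0,0,-1])

```text
time: 18.1
position: [0.4178, 0.2186, 0.2121]
eef_rot: [3.139, -0.031, 0.001]
ft_force: [-0.2, -0.5, -1.1]
gripper_width: 0.152
gripper_force: 68.7
```

move_arm(series=[0,0,0,0,0,0,-1,0,0,6,0,0,0,-1,0,0,6,0,0,0,-1,0,0,6,0,0,0,-1,0,0,0,0,0,0,-1])

```text
time: 18.6
position: [0.4178, 0.2187, 0.1945]
eef_rot: [3.139, -0.031, 0.001]
ft_force: [0.4, 1.0, -0.7]
gripper_width: 0.151
gripper_force: 68.7
```

```bash
python3 - <<'E'
from h import *
togo([.4181,.2184,.1185],DOWN2)
E
```

```text
t 18.6 pos [0.4178 0.2187 0.1945] F [ 0.4  1.  -0.7] w 0.151
shift [ 0.2  0.  76. ] turn [ 0.16 -0.05 -0.13]
```

move_arm(series=[0,0,6,0,0,0,-1,0,0,8,0,0,0,-1,0,0,8,0,0,0,-1,0,0,8,0,0,0,-1,0,0,0,0,0,0,-1])

```text
time: 19.1
position: [0.4177, 0.2185, 0.164]
eef_rot: [3.138, -0.031, -0.0]
ft_force: [-0.5, 0.2, -0.8]
gripper_width: 0.153
gripper_force: 68.7
```

move_arm(series=[0,0,10,0,0,0,-1,0,0,10,0,0,0,-1,0,0,10,0,0,0,-1,0,0,9,0,0,0,-1,0,0,4,0,0,0,-1])

```text
time: 19.6
position: [0.418, 0.2185, 0.1211]
eef_rot: [3.139, -0.031, 0.001]
ft_force: [1.6, -0.3, -1.0]
gripper_width: 0.153
gripper_force: 68.7
```

move_arm(series=[0,0,2,0,0,0,-1,0,0,1,0,0,0,-1,0,0,0,0,0,0,-1])

```text
time: 19.9
position: [0.4184, 0.2186, 0.1193]
eef_rot: [3.139, -0.031, 0.003]
ft_force: [0.5, -0.9, -0.8]
gripper_width: 0.15
gripper_force: 68.7
```

```bash
python3 - <<'E'
from h import *
togo([.4181,.2184,.1171],DOWN2)
E
```

```text
t 19.9 pos [0.4184 0.2186 0.1193] F [ 0.5 -0.9 -0.8] w 0.15
shift [-0.3  0.2  2.2] turn [ 0.13 -0.12 -0.13]
```

Another 2 mm brings the collar down onto the wood.

move_arm(series=[0,0,1,0,0,0,-1,0,0,0.7,0,0,0,-1,0,0,0.5,0,0,0,-1,0,0,0,0,0,0,-1])

```text
time: 20.3
position: [0.4183, 0.2186, 0.1172]
eef_rot: [3.139, -0.031, 0.003]
ft_force: [0.2, -0.8, 0.5]
gripper_width: 0.152
gripper_force: 69.2
```

Contact is just starting, with the force in z rising from -0.8 to +0.5 N. I'll release and back straight up.

move_arm(series=[0,0,0,0,0,0,-0.4,0,0,0,0,0,0,0,0,0,0,0,0,0,1,0,0,0,0,0,0,1,0,0,0,0,0,0,1])

```text
time: 20.8
position: [0.4183, 0.2186, 0.117]
eef_rot: [3.139, -0.031, 0.003]
ft_force: [-0.4, -0.2, 0.1]
gripper_width: 0.96
gripper_force: 0.0
```

move_arm(series=[0,0,0,0,0,0,1,0,0,0,0,0,0,1,0,0,0,0,0,0,1,0,0,-8,0,0,0,1,0,0,-20,0,0,0,1])

```text
time: 21.3
position: [0.4176, 0.2184, 0.1447]
eef_rot: [3.138, -0.031, -0.001]
ft_force: [0.9, 0.1, -0.3]
gripper_width: 1.001
gripper_force: 0.0
```

move_arm(series=[0,0,-30,0,0,0,1,0,0,-30,0,0,0,1,0,0,-30,0,0,0,1,0,0,-20,0,0,0,1,0,0,0,0,0,0,1])

```text
time: 21.8
position: [0.4188, 0.2192, 0.258]
eef_rot: [3.141, -0.031, 0.01]
ft_force: [0.5, 0.6, -0.5]
gripper_width: 1.004
gripper_force: 0.0
```

```bash
python3 - <<'E'
from h import *
from station import *
import cv2
o=get_obs();print(o['time'],o['position'],o['gripper_width'],o['ft_force'])
for n,(u,v,w,h) in (('scene',(335,230,105,70)),('top',(325,190,90,80))):
    T=grab_frame(n)['image'];cv2.imwrite(f'pics/end_{n}.png',T[:,:,::-1])
    if n=='scene':
        # match original pick, paddle, reamer patches
        for nm,(a,b,c,d) in {'pick':(402,239,22,33),'paddle':(378,247,16,31),'reamer':(352,255,18,28)}.items():
            t=C[n]['image'][b:b+d,a:a+c];r=cv2.matchTemplate(T[b-8:b+d+8,a-8:a+c+8],t,cv2.TM_CCOEFF_NORMED);_,m,_,l=cv2.minMaxLoc(r);print(nm,round(m,3),l[0]-8,l[1]-8)
E
```

```text
21.8 [0.41875646 0.21922973 0.25795988] 1.0037371191016027 [ 0.49767718  0.59496315 -0.50975028]
pick 0.967 0 0
paddle 1.0 0 0
reamer 0.999 0 0
```

The pick matches its original image position (0 px shift), and the paddle and reamer have not moved. Handing in.

```bash
python3 -c "
from station import *
print(finish_job())"
```

```text
the job is handed in; nothing more can be done
None
```

The catch was pressed and the tray sprang out. The pick is back in its hole, released and standing where it started. The job was handed in at about 22 s; the paddle and reamer had not moved, and I saw no contact with the jar or slab but did not check them again at the end.

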